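# Call over the instrument drawer

### The arm

A 6-joint arm with a two-finger parallel gripper is mounted at the origin on the work surface. World frame = base frame: x ahead of the robot, y to its left, z up, the work surface at z = 0. Lengths are in m, angles in rad, forces in N, time in s.
With the tool pointing down it reaches from about 0.225 to 0.875 m from the base axis. Payload 3.4 kg.
Tool frame: the origin (TCP) lies on the mounting face of the last link; the fingertips stand 173 mm ahead of it and the grasp point (between the pads) lies 155 mm ahead of it; x points along the fingers, y is the direction in which the jaws open and shut, and the axes are right-handed (so a half turn about x gives the same grasp; the last joint's range is limited). The gripper opens to 85 mm and grips with 20 to 120 N. Pads are 22 mm wide; open, the fingers measure 114 mm over their backs; the gripper's body (76 mm by 85 mm) begins 54 mm behind the grasp point. The pads swing forward as they close: fully open they stand 13 mm farther back than shut.
Start: joints at [-1.412, 0.276, 1.505, -0, 1.361, -0.121], TCP at [0.159, -0.553, 0.405] pointing down, gripper open.
Joint ranges: [-2.89, 2.89], [-0.75, 2.08], [0.22, 2.7], [-1.18, 4.32], [0.11, 2.71], [-2.7, 2.7]. Speed limits (rad/s): [2.57, 2.57, 3.14, 3.14, 3.14, 3.14].

### API

Orientations are given as a unit quaternion [w, x, y, z].
In Python, from rig import manip gives the robot as it stands.
- The arm moves only by the tool arm_command, never from a script. Its argument "targets" is a list of rows, each an object with "dp": the shift along the tool's x, y, z in m, a list of three; "turn": the turn, a rotation vector about the tool's x, y, z in degrees, a list of three; "grip": the opening, from -1 (shut) to 1 (fully open). In form: [{"dp": [tx, ty, tz], "turn": [wx, wy, wz], "grip": grip}, ...]. A call has 1 to 8 rows; each row shifts and turns the commanded pose from where the row before left it, along the tool's axes as they then stand; what a row does not reach is not made up. A row lasts 1/10 s, in which the tool goes at most 50 mm and 8.59 degrees, less where a joint would pass 70% of its speed; a pose out of reach is approached as far as the arm can. A call with a gripper value outside its range is refused whole. The fingers move at their own pace and stop on an object; "grip_force" is the grip in N (left out, the last holds). Time passes only in rows, so rows that do not move let the fingers close. It gives the time, the measured TCP pose, the force and the opening at its end, in the units of the state.
- manip.get_state(): the state, without advancing time (a new reading comes with each control period).
- manip.get_image(name): name is "side" or "top" or "wrist"; returns the picture (400x640x3 uint8, red, green, blue); there is no depth.
- manip.calibration(name): a dict with "fx", "fy", "cx", "cy" (pixels), "k1" (the pictures are not rectified: a ray, as slopes to the right and down, at radius r is drawn at 1 + k1 r^2 times it, then the intrinsics apply), "R" (3x3) and "t" (3): a world point X has camera coordinates R X + t. Camera axes: x right, y down, z forward; pixel columns grow to the right and rows downward; lengths in m; the calibration is good to about 2 mm. A picture is of the moment at which its call begins: read the wrist's pose just before it. calibration takes no time and is no camera call; for the wrist camera it gives the pose at the moment of the call.
- manip.sign_off(): hands the job in, once; it reports no verdict.
The state is a dict: "clock": time; "qpos": joint angles; "qd": joint speeds; "effort": joint torques, N m; "position": TCP position; "ee_rot": TCP orientation; "contact_force": force on the tool from outside, world axes, zero at the start; "moment": the same for the moment, N m; "width": finger opening in m.
Only numpy, scipy, OpenCV 4.12 (cv2) and the standard library are available. Lean on these libraries where they do the work, as an engineer would, in place of code of your own. Each camera call takes 0.05 s, during which the arm holds its last target.

### The job

Call over the open instrument drawer for the watch handover: with a fingertip, lightly press the mushroom-headed check key in front of the stopwatch all the way down, then the one in front of the chart weight, then the one in front of the round telescope filter; each key stays down by itself. Leave the sextant's check key and the chrome release button on the drawer's face unpressed, and do not shift or lift the instruments or anything else lying about.

Things in the scene. Friction and masses are not known exactly. Their poses are not given: they have to be found in the camera images.
- stopwatch: round steel stopwatch lying flat, face up, case 60 mm across and 16 mm thick, with a small crown and ring at one edge; loose. Origin under the middle of the case
- stopwatch_bay: fixed black insert in the drawer on which the stopwatch lies, 280 mm by 125 mm, 12 mm thick. Origin under its middle, x away from the robot into the chest, z up. The stopwatch's check key stands on its near end, 85 mm from the middle towards the drawer's face, about 115 mm in front of the stopwatch. Which of the three small inserts lies where changes
- stopwatch_key_top (a point): middle of the flat top of the check key in front of the stopwatch: a steel mushroom head 22 mm across on a dark steel collar 34 mm across and 24 mm tall. Up, the head's top is 22 mm above the collar, about 93 mm above the table and 13 mm above the drawer's side walls; the head is sprung on the key's stem (1500 N/m, up to 8 mm) and rests 8 mm lower once the stem is down; the point moves with it
- stopwatch_key (a joint): how far the stem of the stopwatch's check key is down, in m: 0 up, 0.008 fully down against a hard stop. It moves straight down, resists with about 2.5 N (so the cushioned head gives about 2 mm first; some 10 mm of finger travel takes it fully down), has no spring and stays where it is left; 20 N or more is too hard a push
- weight: brass chart weight with a cork bottom: round, 70 mm across, 44 mm tall, with a small knob on top; loose. Origin under its middle
- weight_bay: fixed black insert in the drawer on which the chart weight lies, 280 mm by 125 mm, 12 mm thick. Origin under its middle, x away from the robot into the chest, z up. The chart weight's check key stands on its near end, 85 mm from the middle towards the drawer's face, about 115 mm in front of the chart weight. Which of the three small inserts lies where changes
- weight_key_top (a point): middle of the flat top of the check key in front of the chart weight: a steel mushroom head 22 mm across on a dark steel collar 34 mm across and 24 mm tall. Up, the head's top is 22 mm above the collar, about 93 mm above the table and 13 mm above the drawer's side walls; the head is sprung on the key's stem (1500 N/m, up to 8 mm) and rests 8 mm lower once the stem is down; the point moves with it
- weight_key (a joint): how far the stem of the chart weight's check key is down, in m: 0 up, 0.008 fully down against a hard stop. It moves straight down, resists with about 2.5 N (so the cushioned head gives about 2 mm first; some 10 mm of finger travel takes it fully down), has no spring and stays where it is left; 20 N or more is too hard a push
- filter: telescope filter: amber glass disc in a round brass mount 50 mm across, 10 mm thick, with a flat tab 20 mm long at its edge; loose. Origin under the middle of the disc
- filter_bay: fixed black insert in the drawer on which the telescope filter lies, 280 mm by 125 mm, 12 mm thick. Origin under its middle, x away from the robot into the chest, z up. The telescope filter's check key stands on its near end, 85 mm from the middle towards the drawer's face, about 115 mm in front of the telescope filter. Which of the three small inserts lies where changes
- filter_key_top (a point): middle of the flat top of the check key in front of the telescope filter: a steel mushroom head 22 mm across on a dark steel collar 34 mm across and 24 mm tall. Up, the head's top is 22 mm above the collar, about 93 mm above the table and 13 mm above the drawer's side walls; the head is sprung on the key's stem (1500 N/m, up to 8 mm) and rests 8 mm lower once the stem is down; the point moves with it
- filter_key (a joint): how far the stem of the telescope filter's check key is down, in m: 0 up, 0.008 fully down against a hard stop. It moves straight down, resists with about 2.5 N (so the cushioned head gives about 2 mm first; some 10 mm of finger travel takes it fully down), has no spring and stays where it is left; 20 N or more is too hard a push
- sextant: brass sextant lying on its legs, about 175 mm by 170 mm, 57 mm tall; loose. Origin on its underside, near the middle
- sextant_bay: fixed black insert in the drawer on which the sextant lies, 280 mm by 235 mm, 12 mm thick. Origin under its middle, x away from the robot into the chest, z up. The sextant's check key stands on its near end, 108 mm from the middle towards the drawer's face
- sextant_key_top (a point): middle of the flat top of the check key in front of the sextant: a steel mushroom head 22 mm across on a dark steel collar 34 mm across and 24 mm tall. Up, the head's top is 22 mm above the collar, about 93 mm above the table and 13 mm above the drawer's side walls; the head is sprung on the key's stem (1500 N/m, up to 8 mm) and rests 8 mm lower once the stem is down; the point moves with it
- sextant_key (a joint): how far the stem of the sextant's check key is down, in m: 0 up, 0.008 fully down against a hard stop. It moves straight down, resists with about 2.5 N (so the cushioned head gives about 2 mm first; some 10 mm of finger travel takes it fully down), has no spring and stays where it is left; 20 N or more is too hard a push
- chest: fixed low ash chest with its drawer pulled out towards the robot. Origin on the table under the middle of the drawer, x from the drawer's face into the chest. Drawer 330 mm (x) by 680 mm (y) outside, side walls up to 80 mm, face 720 mm wide up to 84 mm above the table; the drawer's floor is at 35 mm. The chest's body begins 169 mm beyond the origin and is 140 mm tall
- release (a joint): chrome push button, 22 mm across, in the middle of the drawer's upright face towards the robot: 0 out, 0.005 fully in (m); sprung
- torch: small metal torch, 125 mm long, 30 mm thick, loose on the table to the right of the drawer. Origin under its middle
- rule: clear parallel rule, 150 mm long, loose on the table to the right of the chest. Origin under its middle
- radio: black hand radio standing upright, 200 mm tall with its aerial, loose on the table to the right of the chest. Origin under its middle
Not all that is in view belongs to the job. Leave any green or red look-alike of the filter alone.

How it is judged:
On the way, in this order (a step that is already met when the one before it is completed fails the run):
1. the stopwatch key is down (over 6 mm of 8), later keys still up (value of joint stopwatch_key above 0.006 m and value of joint each of weight_key, filter_key below 0.002 m), for 0.1 s.
2. the weight key is down (over 6 mm of 8), later keys still up (value of joint each of stopwatch_key, weight_key above 0.006 m and value of joint filter_key below 0.002 m), for 0.1 s.
3. the filter key is down (over 6 mm of 8) (value of joint each of stopwatch_key, weight_key, filter_key above 0.006 m), for 0.1 s.
At the end, for the whole second after the job is handed in: The stopwatch, chart weight and filter keys are each more than 6 mm down (of 8), pressed in that order; the sextant's key and the release button are less than 2 mm pressed; the instruments lie at rest within 10 mm and the other loose things within 15 mm of where they were (all of step 3 and value of joint each of sextant_key, release below 0.002 m and distance of each of stopwatch, weight, filter, sextant from where it was at the start of the episode below 0.01 m and linear speed of each of stopwatch, weight, filter, sextant below 0.02 m/s and distance of each of torch, rule, radio from where it was at the start of the episode below 0.015 m); the robot touches nothing.
It fails at once if a key is pushed (over 2 mm) before the ones that come ahead of it are down ((value of joint weight_key above 0.002 m and value of joint stopwatch_key below 0.006 m) or (value of joint filter_key above 0.002 m and value of joint stopwatch_key below 0.006 m) or (value of joint filter_key above 0.002 m and value of joint weight_key below 0.006 m)).
It fails at once if the sextant's key or the chrome release button is pushed (over 2 mm) (value of joint any of sextant_key, release above 0.002 m).
It fails at once if a key or its insert is pressed hard (20 N or more) (contact force between the fingers and stopwatch_bay above 20 N or contact force between the fingers and weight_bay above 20 N or contact force between the fingers and filter_bay above 20 N or contact force between the fingers and sextant_bay above 20 N).
It fails at once if an instrument is shifted or lifted by more than 10 mm (distance of any of stopwatch, weight, filter, sextant from where it was at the start of the episode above 0.01 m).
It fails at once if another loose thing (torch, parallel rule, radio) is shifted or lifted by more than 15 mm (distance of any of torch, rule, radio from where it was at the start of the episode above 0.015 m).
It also fails if it takes over 42 s, if anything falls off the work surface, if the arm or the gripper's body presses on something with over 40 N, if the wrist force passes 120 N, or if a joint passes its speed limit or range.

## Working session

There is one attempt and no reset: what is moved stays moved. The work goes in short steps, Python scripts to look and compute and a tool call to move; the robot and the scene stay as the last step left them, time stands still between calls to the robot, and variables do not carry over. Pictures are saved under pics/ and viewed, and the job is handed in when it is done.

Besides the shell and the picture viewer there is one more tool, called after "Emit:" as name([rows], argument=value, ...), one row to a line, values as JSON. arm_command: Moves the arm, as the interface text tells. Its arguments: {"type":"object","properties":{"targets":{"type":"array"},"grip_force":{"type":"number"}},"required":["targets"]}

```bash
mkdir -p pics; python3 - <<'E'
from rig import manip
import cv2
s=manip.get_state();print({k:s[k] for k in('clock','position','ee_rot','contact_force','width')})
for n in('top','side'):
    im=manip.get_image(n);cv2.imwrite(f'pics/{n}0.png',cv2.cvtColor(im,cv2.COLOR_RGB2BGR))
    print(manip.calibration(n))
E
```

```text
{'clock': 0.0, 'position': array([ 0.15875669, -0.5524378 ,  0.40381681]), 'ee_rot': array([-0.09794473, -0.70018038, -0.09926374,  0.70021495]), 'contact_force': array([ 0.71177424, -0.27153168,  0.88603775]), 'width': 0.08520550213615652}
{'fx': 378.5051354954389, 'fy': 378.5051354954389, 'cx': 323.16573032488816, 'cy': 207.2192445764853, 'k1': 0.02511936478799673, 'R': array([[-0.00927933, -0.99960736, -0.02643914],
       [-0.99763995,  0.01105347, -0.06776694],
       [ 0.06803258,  0.02574791, -0.9973508 ]]), 't': array([-0.09380602,  0.50054064,  1.1204281 ])}
{'fx': 403.06286305910226, 'fy': 403.06286305910226, 'cx': 319.1559833127733, 'cy': 196.57790525235228, 'k1': -0.059295791933049874, 'R': array([[-0.85259272, -0.52256329, -0.00364158],
       [-0.288219  ,  0.4760362 , -0.83085459],
       [ 0.43590763, -0.707331  , -0.55647767]]), 't': array([0.37760804, 0.27569636, 1.05525872])}
```

View pics/top0.png

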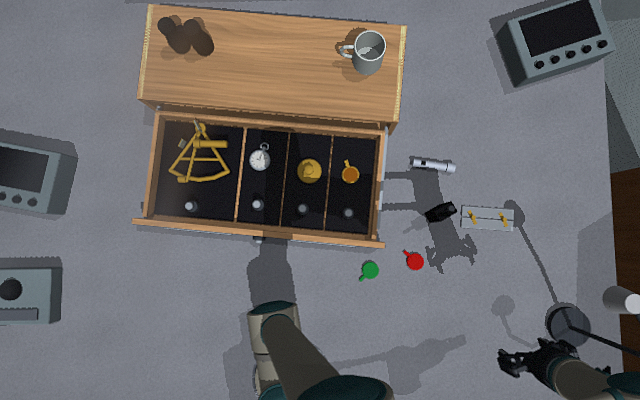

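View pics/side0.png

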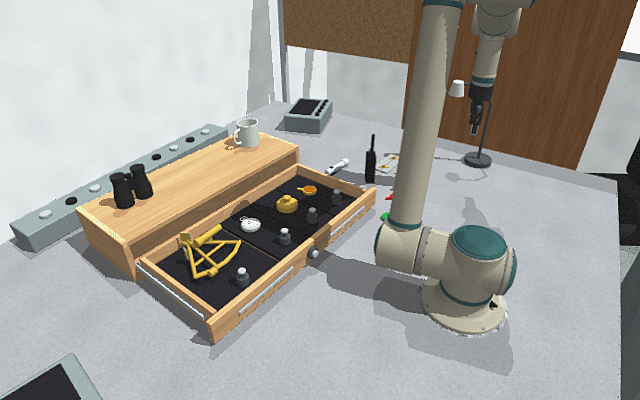

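The top view shows the keys at about (190,205) sextant, (257,203) stopwatch, (303,208) weight and (348,212) filter. I'll zoom in on both views.

```bash
python3 - <<'E'
import cv2,numpy as np
a=cv2.imread('pics/top0.png')[190:230,170:370]
b=cv2.imread('pics/side0.png')[180:300,220:350]
cv2.imwrite('pics/topz.png',cv2.resize(a,None,fx=4,fy=4,interpolation=cv2.INTER_CUBIC))
cv2.imwrite('pics/sidez.png',cv2.resize(b,None,fx=5,fy=5,interpolation=cv2.INTER_CUBIC))
E
```

```text
(no output)
```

View pics/topz.png

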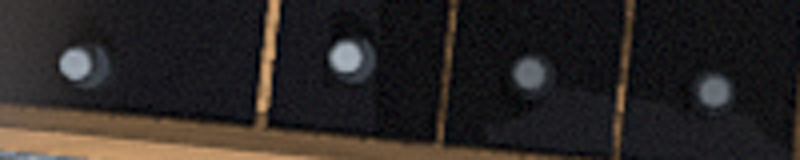

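View pics/sidez.png

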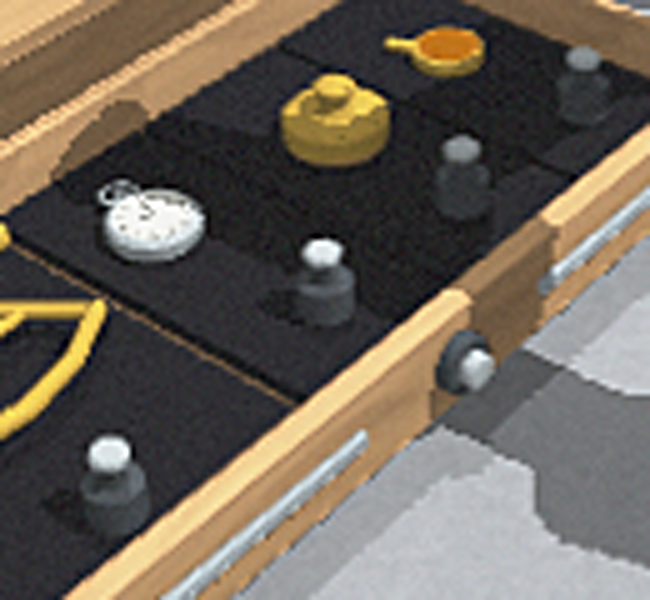

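The head tops are in the top crop at (76,64), (346,57), (530,73) and (714,91), and in the side crop at (109,448), (323,247), (461,148) and (583,57). Next I'll cast rays.

```bash
cat > h.py <<'E'
import numpy as np,cv2
def ray(c,u,v):
    x=(u-c['cx'])/c['fx'];y=(v-c['cy'])/c['fy']
    p=np.array([x,y])
    for _ in range(20): p=np.array([x,y])/(1+c['k1']*(p@p))
    R=np.array(c['R']);t=np.array(c['t'])
    return -R.T@t, R.T@np.array([p[0],p[1],1])
def plane(c,u,v,z):
    o,d=ray(c,u,v);return o+d*(z-o[2])/d[2]
def proj(c,X):
    q=np.array(c['R'])@X+np.array(c['t']);p=q[:2]/q[2];p=p*(1+c['k1']*(p@p))
    return p*[c['fx'],c['fy']]+[c['cx'],c['cy']]
def tri(a,b):
    A=0;B=0
    for o,d in(a,b):
        d=d/np.linalg.norm(d);P=np.eye(3)-np.outer(d,d);A=A+P;B=B+P@o
    X=np.linalg.solve(A,B)
    return X,[np.linalg.norm((np.eye(3)-np.outer(d,d)/(d@d))@(X-o)) for o,d in(a,b)]
E
python3 - <<'E'
from h import *
from rig import manip
ct=manip.calibration('top');cs=manip.calibration('side')
np.set_printoptions(precision=4,suppress=True)
im=cv2.imread('pics/top0.png').astype(int).sum(2)/3
T=dict(sex=(76,64),sw=(346,57),wt=(530,73),fi=(714,91));S=dict(sex=(109,448),sw=(323,247),wt=(461,148),fi=(583,57))
for k in T:
    t=np.array(T[k]);u=(t+.5)/4-.5+[170,190];s=(np.array(S[k])+.5)/5-.5+[220,180]
    x,y=np.round(u).astype(int);w=im[y-4:y+5,x-4:x+5];w=np.clip(w-0.6*w.max(),0,None);yy,xx=np.mgrid[y-4:y+5,x-4:x+5]
    cen=np.array([(w*xx).sum(),(w*yy).sum()])/w.sum()
    print(k,u,cen,'plane.093 top',plane(ct,*cen,.093),'side',plane(cs,*s,.093),'tri',*tri(ray(ct,*cen),ray(cs,*s)))
E
```

```text
sex [188.625 205.625] [188.347  205.6771] plane.093 top [0.5028 0.2788 0.093 ] side [0.5048 0.2789 0.093 ] tri [0.5035 0.279  0.0936] [np.float64(0.0008108965213363934), np.float64(0.0008108965213363243)]
sw [256.125 203.875] [256.1214 203.9783] plane.093 top [0.5055 0.0875 0.093 ] side [0.5075 0.0871 0.093 ] tri [0.5061 0.0877 0.0938] [np.float64(0.0007709787020512743), np.float64(0.0007709787020513814)]
wt [302.125 207.875] [301.9671 208.0732] plane.093 top [ 0.4926 -0.0415  0.093 ] side [ 0.4919 -0.0372  0.093 ] tri [ 0.4934 -0.0409  0.0901] [np.float64(0.0007598729814245345), np.float64(0.0007598729814247185)]
fi [348.125 212.375] [348.1288 212.5543] plane.093 top [ 0.4786 -0.1704  0.093 ] side [ 0.4783 -0.1659  0.093 ] tri [ 0.4795 -0.1701  0.0902] [np.float64(0.0008843975308167493), np.float64(0.0008843975308167759)]
```

The two views agree within about 1–4 mm. The keys are evenly spaced at about 129 mm, in line, and the triangulated heights of 0.090–0.094 match the 0.093 expected. Now I'll work out the moves in tool axes.

```bash
cat > d.py <<'E'
import sys,numpy as np
from rig import manip
from scipy.spatial.transform import Rotation as Ro
np.set_printoptions(precision=4,suppress=True)
s=manip.get_state();q=s['ee_rot'];R=Ro.from_quat([q[1],q[2],q[3],q[0]]).as_matrix()
print('t',s['clock'],'p',s['position'],'w',s['width'],'F',s['contact_force'],'q',s['qpos']);print(R)
g=np.array([float(a) for a in sys.argv[1:4]]);print('d tool',R.T@(g-s['position']), 'turn to vertical', np.degrees(R.T@np.cross(R[:,0],[0,0,-1])))
E
python3 d.py 0.506 0.0875 0.300
```

```text
t 0.1 p [ 0.1588 -0.5525  0.4039] w 0.08540179610071558 F [-0.1276 -0.3488  0.1658] q [-1.412   0.2765  1.506   0.      1.3607 -0.121 ]
[[-0.0002  0.2761 -0.9611]
 [ 0.0017 -0.9611 -0.2761]
 [-1.     -0.0017 -0.0002]]
d tool [ 0.1049 -0.519  -0.5104] turn to vertical [ 0.     -0.0127  0.0952]
```

Emit:
arm_command([
  {"dp":[0,-0.02,-0.02],"turn":[0,0,0],"grip":-1},
  {"dp":[0,-0.034,-0.033],"turn":[0,0,0],"grip":-1},
  {"dp":[0,-0.034,-0.033],"turn":[0,0,0],"grip":-1},
  {"dp":[0,-0.034,-0.033],"turn":[0,0,0],"grip":-1},
  {"dp":[0,-0.034,-0.033],"turn":[0,0,0],"grip":-1},
  {"dp":[0,-0.034,-0.033],"turn":[0,0,0],"grip":-1},
  {"dp":[0,-0.034,-0.033],"turn":[0,0,0],"grip":-1},
  {"dp":[0,-0.034,-0.033],"turn":[0,0,0],"grip":-1},
], grip_force=20)

```text
clock: 0.9
position: [0.3291, -0.2335, 0.4045]
ee_rot: [0.098, 0.7, 0.098, -0.7]
contact_force: [0.1, -0.2, -0.1]
width: 0.0001
```

Emit:
arm_command([
  {"dp":[0,-0.034,-0.033],"turn":[0,0,0],"grip":-1},
  {"dp":[0,-0.034,-0.033],"turn":[0,0,0],"grip":-1},
  {"dp":[0,-0.034,-0.033],"turn":[0,0,0],"grip":-1},
  {"dp":[0,-0.034,-0.033],"turn":[0,0,0],"grip":-1},
  {"dp":[0,-0.034,-0.033],"turn":[0,0,0],"grip":-1},
  {"dp":[0,-0.034,-0.033],"turn":[0,0,0],"grip":-1},
  {"dp":[0,-0.02,-0.02],"turn":[0,0,0],"grip":-1},
  {"dp":[0,0,0],"turn":[0,0,0],"grip":-1},
])

```text
clock: 1.7
position: [0.4777, 0.0429, 0.4042]
ee_rot: [0.1, 0.7, 0.101, -0.7]
contact_force: [-0.8, -0.5, 0.5]
width: 0.0003
```

```bash
python3 d.py 0.506 0.0875 0.300; python3 - <<'E'
from rig import manip
import cv2
for n in('wrist','side'):
    im=manip.get_image(n);cv2.imwrite(f'pics/{n}1.png',cv2.cvtColor(im,cv2.COLOR_RGB2BGR))
E
```

```text
t 1.7 p [0.4777 0.0429 0.4042] w 0.0003030184970571465 F [-0.7518 -0.5398  0.5344] q [-0.0561  0.1318  1.6968  0.0014  1.3129  1.2299]
[[ 0.0001  0.2806 -0.9598]
 [ 0.0014 -0.9598 -0.2806]
 [-1.     -0.0013 -0.0005]]
d tool [ 0.1042 -0.0347 -0.0396] turn to vertical [ 0.     -0.0293  0.0724]
```

View pics/wrist1.png

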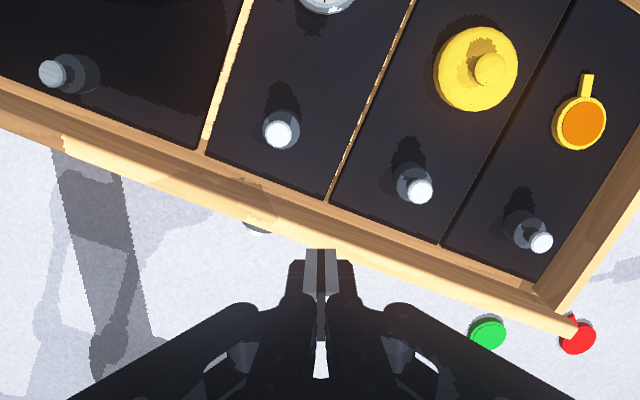

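View pics/side1.png

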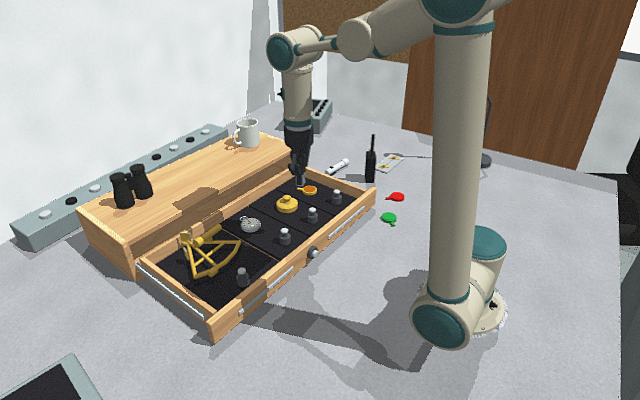

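The wrist view shows the key heads at about (278,134) stopwatch, (420,192) weight and (541,242) filter. The closed fingertips are narrow. I'll cross-check positions from this view.

```bash
python3 - <<'E'
from h import *
from rig import manip
np.set_printoptions(precision=4,suppress=True)
c=manip.calibration('wrist');ct=manip.calibration('top');im=cv2.imread('pics/wrist1.png').min(2)
for k,(x,y),tp in(('sex',(51,73),(188.35,205.68)),('sw',(278,134),(256.12,203.98)),('wt',(420,192),(301.97,208.07)),('fi',(541,242),(348.13,212.55))):
    w=im[y-16:y+17,x-16:x+17]
    m=(w>0.75*np.percentile(w,97)).astype(np.uint8)
    n,l,st,ce=cv2.connectedComponentsWithStats(m);i=l[16,16]
    cen=ce[i]+[x-16,y-16]
    print(k,i,st[i],cen,plane(c,*cen,.093),*tri(ray(c,*cen),ray(ct,*tp)))
E
```

```text
sex 1 [  4   3  24  27 493] [50.4361 73.2495] [0.5027 0.2743 0.093 ] [0.5023 0.2806 0.0858] [np.float64(0.0013103042812540526), np.float64(0.0013103042812541456)]
sw 1 [  3   4  26  26 505] [278.1525 134.398 ] [0.504  0.0845 0.093 ] [0.5052 0.0847 0.1023] [np.float64(0.0009677262228603402), np.float64(0.0009677262228603583)]
wt 1 [  4   6  25  22 411] [419.9635 192.3747] [ 0.4898 -0.0439  0.093 ] [ 0.4917 -0.0417  0.0994] [np.float64(0.0005246017142155865), np.float64(0.0005246017142156025)]
fi 2 [  6   8  22  19 309] [541.6958 243.2654] [ 0.4755 -0.1728  0.093 ] [ 0.4775 -0.1699  0.097 ] [np.float64(0.0009901721081180567), np.float64(0.0009901721081180413)]
```

All views agree within about 3 mm. I'll use the means: stopwatch (0.5055, 0.086), weight (0.4915, −0.042), filter (0.4775, −0.171).

Emit:
arm_command([
  {"dp":[0.02,-0.017,-0.019],"turn":[0,0,0],"grip":-1},
  {"dp":[0.03,-0.017,-0.019],"turn":[0,0,0],"grip":-1},
  {"dp":[0.034,0,0],"turn":[0,0,0],"grip":-1},
  {"dp":[0.02,0,0],"turn":[0,0,0],"grip":-1},
  {"dp":[0,0,0],"turn":[0,0,0],"grip":-1},
  {"dp":[0,0,0],"turn":[0,0,0],"grip":-1},
])

```text
clock: 2.4
position: [0.5035, 0.0822, 0.301]
ee_rot: [-0.098, -0.7, -0.098, 0.7]
contact_force: [-0.0, -0.2, 0.8]
width: -0.0002
```

```bash
python3 d.py 0.5055 0.086 0.270; python3 - <<'E'
from rig import manip
import cv2
im=manip.get_image('wrist');cv2.imwrite('pics/wrist2.png',cv2.cvtColor(im,cv2.COLOR_RGB2BGR))
im=manip.get_image('side')[180:300,220:380];cv2.imwrite('pics/side2.png',cv2.resize(cv2.cvtColor(im,cv2.COLOR_RGB2BGR),None,fx=4,fy=4))
E
```

```text
t 2.4 p [0.5035 0.0822 0.301 ] w -0.00015287810468501907 F [-0.0382 -0.1894  0.7968] q [ 0.0256  0.2624  1.8023 -0.0005  1.0772  1.3183]
[[-0.0003  0.2747 -0.9615]
 [-0.0004 -0.9615 -0.2747]
 [-1.      0.0003  0.0004]]
d tool [ 0.031  -0.0031 -0.003 ] turn to vertical [ 0.      0.0213 -0.018 ]
```

View pics/wrist2.png

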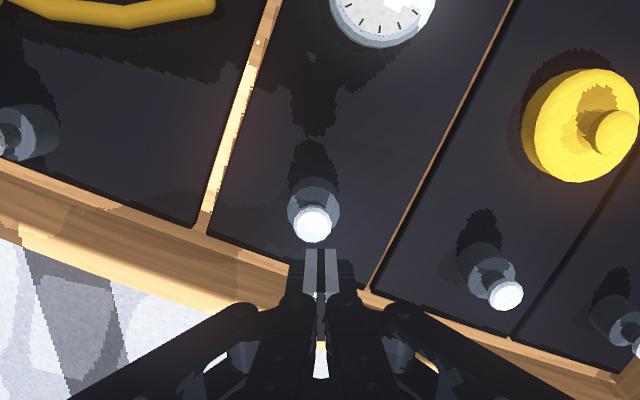

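View pics/side2.png

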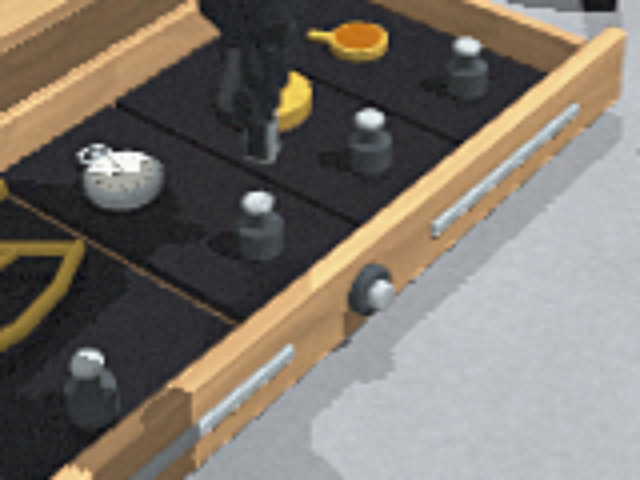

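The fingertip hangs just above the stopwatch key, at head (313,224) in the wrist view. I'll correct 4 mm sideways and come down in small steps, watching the force.

Emit:
arm_command([
  {"dp":[0.012,-0.003,-0.003],"turn":[0,0,0],"grip":-1},
  {"dp":[0.012,0,0],"turn":[0,0,0],"grip":-1},
  {"dp":[0.006,0,0],"turn":[0,0,0],"grip":-1},
  {"dp":[0,0,0],"turn":[0,0,0],"grip":-1},
])

```text
clock: 2.9
position: [0.505, 0.087, 0.2693]
ee_rot: [-0.099, -0.699, -0.099, 0.701]
contact_force: [-0.2, -0.7, -0.1]
width: -0.0
```

Emit:
arm_command([
  {"dp":[0.004,0,0],"turn":[0,0,0],"grip":-1},
  {"dp":[0.003,0,0],"turn":[0,0,0],"grip":-1},
  {"dp":[0,0,0],"turn":[0,0,0],"grip":-1},
])

```text
clock: 3.2
position: [0.5059, 0.087, 0.2637]
ee_rot: [0.099, 0.7, 0.099, -0.7]
contact_force: [-0.3, -0.5, 2.5]
width: 0.0002
```

Emit:
arm_command([
  {"dp":[0.002,0,0],"turn":[0,0,0],"grip":-1},
  {"dp":[0.002,0,0],"turn":[0,0,0],"grip":-1},
  {"dp":[0,0,0],"turn":[0,0,0],"grip":-1},
])

```text
clock: 3.5
position: [0.5058, 0.087, 0.2597]
ee_rot: [0.099, 0.7, 0.099, -0.7]
contact_force: [-0.0, 1.6, 2.3]
width: -0.0002
```

Contact came at the expected height of about 0.266, with about 2.4 N of resistance.

Emit:
arm_command([
  {"dp":[0.002,0,0],"turn":[0,0,0],"grip":-1},
  {"dp":[0.002,0,0],"turn":[0,0,0],"grip":-1},
  {"dp":[0,0,0],"turn":[0,0,0],"grip":-1},
])

```text
clock: 3.8
position: [0.5058, 0.087, 0.2557]
ee_rot: [0.099, 0.7, 0.099, -0.7]
contact_force: [0.7, 0.1, 3.4]
width: -0.0002
```

Emit:
arm_command([
  {"dp":[0.002,0,0],"turn":[0,0,0],"grip":-1},
  {"dp":[0,0,0],"turn":[0,0,0],"grip":-1},
  {"dp":[0,0,0],"turn":[0,0,0],"grip":-1},
])

```text
clock: 4.1
position: [0.5058, 0.087, 0.2541]
ee_rot: [0.099, 0.7, 0.099, -0.7]
contact_force: [0.1, -0.8, 6.4]
width: 0.0001
```

At 6.4 N the stem is against its stop. I'll retract and move to the weight key.

Emit:
arm_command([
  {"dp":[-0.01,0,0],"turn":[0,0,0],"grip":-1},
  {"dp":[-0.035,0,0],"turn":[0,0,0],"grip":-1},
  {"dp":[0,0.03,0.0123],"turn":[0,0,0],"grip":-1},
  {"dp":[0,0.04,0.0164],"turn":[0,0,0],"grip":-1},
  {"dp":[0,0.03,0.0123],"turn":[0,0,0],"grip":-1},
  {"dp":[0,0.02,0.0082],"turn":[0,0,0],"grip":-1},
  {"dp":[0,0,0],"turn":[0,0,0],"grip":-1},
  {"dp":[0,0,0],"turn":[0,0,0],"grip":-1},
])

```text
clock: 4.9
position: [0.4911, -0.042, 0.2985]
ee_rot: [-0.098, -0.7, -0.098, 0.701]
contact_force: [0.6, 1.1, -0.6]
width: -0.0001
```

```bash
python3 d.py 0.4915 -0.042 0.270; python3 - <<'E'
from rig import manip
import cv2
im=manip.get_image('wrist');cv2.imwrite('pics/wrist3.png',cv2.cvtColor(im,cv2.COLOR_RGB2BGR))
im=manip.get_image('side')[180:300,220:380];cv2.imwrite('pics/side3.png',cv2.resize(cv2.cvtColor(im,cv2.COLOR_RGB2BGR),None,fx=4,fy=4))
E
```

```text
t 4.9 p [ 0.4911 -0.042   0.2985] w -7.421058474978457e-05 F [ 0.6483  1.0885 -0.5671] q [-0.2267  0.2413  1.8405  0.0006  1.061   1.0655]
[[-0.0011  0.2747 -0.9615]
 [ 0.0007 -0.9615 -0.2747]
 [-1.     -0.001   0.0008]]
d tool [ 0.0285  0.0002 -0.0004] turn to vertical [0.     0.047  0.0578]
```

View pics/wrist3.png

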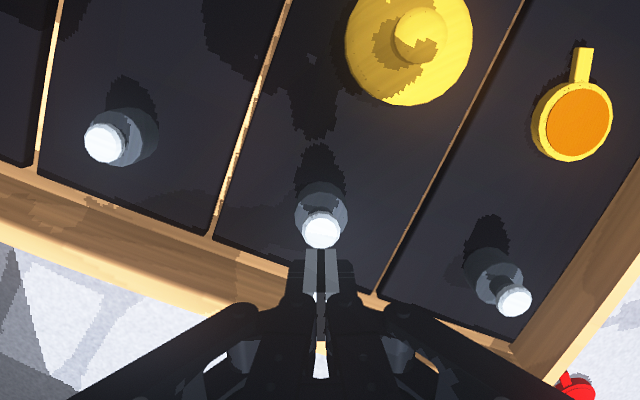

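View pics/side3.png

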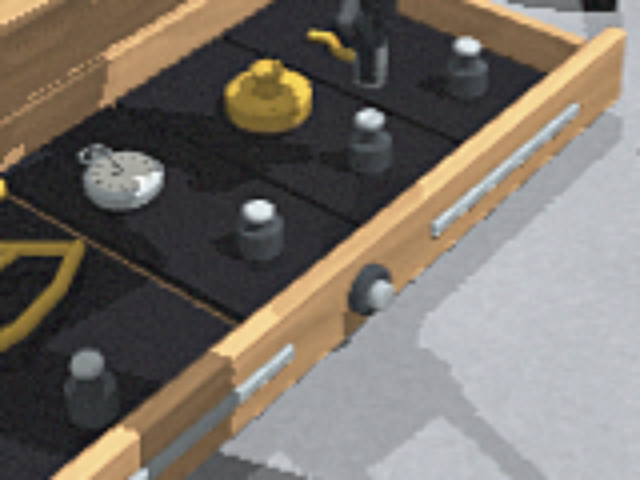

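The stopwatch head is visibly lower, about 9 zoomed px in the side view as expected for 8 mm. The finger sits right above the weight key, at head (321,230).

Emit:
arm_command([
  {"dp":[0.015,0,0],"turn":[0,0,0],"grip":-1},
  {"dp":[0.012,0,0],"turn":[0,0,0],"grip":-1},
  {"dp":[0.004,0,0],"turn":[0,0,0],"grip":-1},
  {"dp":[0.003,0,0],"turn":[0,0,0],"grip":-1},
  {"dp":[0,0,0],"turn":[0,0,0],"grip":-1},
])

```text
clock: 5.5
position: [0.4914, -0.0412, 0.2647]
ee_rot: [-0.099, -0.7, -0.099, 0.7]
contact_force: [-0.8, 1.0, 1.1]
width: 0.0004
```

Emit:
arm_command([
  {"dp":[0.002,0,0],"turn":[0,0,0],"grip":-1},
  {"dp":[0.002,0,0],"turn":[0,0,0],"grip":-1},
  {"dp":[0.002,0,0],"turn":[0,0,0],"grip":-1},
  {"dp":[0,0,0],"turn":[0,0,0],"grip":-1},
])

```text
clock: 5.9
position: [0.4917, -0.0419, 0.2587]
ee_rot: [0.099, 0.701, 0.098, -0.7]
contact_force: [0.3, 1.5, 2.2]
width: -0.0003
```

Emit:
arm_command([
  {"dp":[0.002,0,0],"turn":[0,0,0],"grip":-1},
  {"dp":[0,0,0],"turn":[0,0,0],"grip":-1},
])

```text
clock: 6.1
position: [0.4917, -0.042, 0.2567]
ee_rot: [0.099, 0.7, 0.098, -0.7]
contact_force: [-0.2, 1.7, 2.5]
width: -0.0002
```

Emit:
arm_command([
  {"dp":[0.002,0,0],"turn":[0,0,0],"grip":-1},
  {"dp":[0,0,0],"turn":[0,0,0],"grip":-1},
])

```text
clock: 6.3
position: [0.4918, -0.042, 0.2549]
ee_rot: [0.099, 0.7, 0.098, -0.7]
contact_force: [-0.5, 1.1, 5.2]
width: -0.0003
```

Emit:
arm_command([
  {"dp":[0.001,0,0],"turn":[0,0,0],"grip":-1},
  {"dp":[0,0,0],"turn":[0,0,0],"grip":-1},
])

```text
clock: 6.5
position: [0.4917, -0.042, 0.2541]
ee_rot: [0.099, 0.701, 0.098, -0.7]
contact_force: [-0.6, 1.7, 5.6]
width: 0.0002
```

Emit:
arm_command([
  {"dp":[-0.01,0,0],"turn":[0,0,0],"grip":-1},
  {"dp":[-0.035,0,0],"turn":[0,0,0],"grip":-1},
  {"dp":[0,0.03,0.0123],"turn":[0,0,0],"grip":-1},
  {"dp":[0,0.04,0.0164],"turn":[0,0,0],"grip":-1},
  {"dp":[0,0.03,0.0123],"turn":[0,0,0],"grip":-1},
  {"dp":[0,0.02,0.0082],"turn":[0,0,0],"grip":-1},
  {"dp":[0,0,0],"turn":[0,0,0],"grip":-1},
  {"dp":[0,0,0],"turn":[0,0,0],"grip":-1},
])

```text
clock: 7.3
position: [0.477, -0.1711, 0.2986]
ee_rot: [-0.098, -0.7, -0.098, 0.701]
contact_force: [0.2, -0.1, -0.1]
width: -0.0
```

```bash
python3 d.py 0.4775 -0.171 0.270; python3 - <<'E'
from rig import manip
import cv2
im=manip.get_image('wrist');cv2.imwrite('pics/wrist4.png',cv2.cvtColor(im,cv2.COLOR_RGB2BGR))
im=manip.get_image('side')[180:300,220:380];cv2.imwrite('pics/side4.png',cv2.resize(cv2.cvtColor(im,cv2.COLOR_RGB2BGR),None,fx=4,fy=4))
E
```

```text
t 7.3 p [ 0.477  -0.1711  0.2986] w -3.4757078016576883e-06 F [ 0.2399 -0.0585 -0.1391] q [-0.4818  0.2603  1.8125 -0.0001  1.0698  0.8106]
[[-0.0009  0.2749 -0.9615]
 [ 0.0004 -0.9615 -0.2749]
 [-1.     -0.0007  0.0008]]
d tool [ 0.0286  0.0001 -0.0006] turn to vertical [0.     0.0446 0.0381]
```

View pics/wrist4.png

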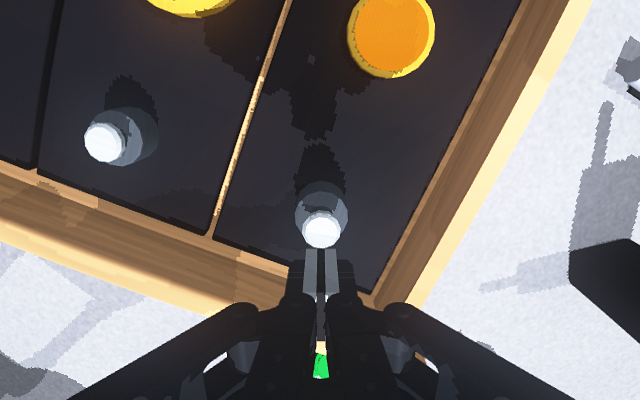

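View pics/side4.png

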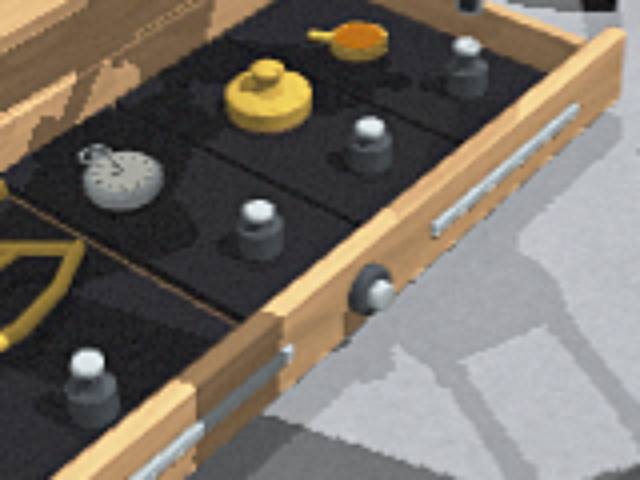

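The weight head is down as well (side zoom 120→129), and the finger is centred over the filter key at (321,230).

Emit:
arm_command([
  {"dp":[0.015,0,0],"turn":[0,0,0],"grip":-1},
  {"dp":[0.012,0,0],"turn":[0,0,0],"grip":-1},
  {"dp":[0.004,0,0],"turn":[0,0,0],"grip":-1},
  {"dp":[0.003,0,0],"turn":[0,0,0],"grip":-1},
  {"dp":[0,0,0],"turn":[0,0,0],"grip":-1},
])

```text
clock: 7.9
position: [0.4772, -0.1703, 0.2645]
ee_rot: [-0.098, -0.7, -0.099, 0.701]
contact_force: [-0.8, 0.6, 1.3]
width: -0.0003
```

Emit:
arm_command([
  {"dp":[0.002,0,0],"turn":[0,0,0],"grip":-1},
  {"dp":[0.002,0,0],"turn":[0,0,0],"grip":-1},
  {"dp":[0.002,0,0],"turn":[0,0,0],"grip":-1},
  {"dp":[0.002,0,0],"turn":[0,0,0],"grip":-1},
  {"dp":[0,0,0],"turn":[0,0,0],"grip":-1},
])

```text
clock: 8.4
position: [0.4775, -0.1708, 0.2566]
ee_rot: [0.098, 0.7, 0.099, -0.7]
contact_force: [-0.9, 1.6, 2.2]
width: -0.0004
```

Emit:
arm_command([
  {"dp":[0.002,0,0],"turn":[0,0,0],"grip":-1},
  {"dp":[0.001,0,0],"turn":[0,0,0],"grip":-1},
  {"dp":[0,0,0],"turn":[0,0,0],"grip":-1},
])

```text
clock: 8.7
position: [0.4775, -0.1709, 0.2541]
ee_rot: [0.099, 0.7, 0.098, -0.7]
contact_force: [-1.4, 3.0, 6.3]
width: 0.0001
```

Against the stop at 6.3 N. I'll retract well clear and check.

Emit:
arm_command([
  {"dp":[-0.01,0,0],"turn":[0,0,0],"grip":-1},
  {"dp":[-0.03,0,0],"turn":[0,0,0],"grip":-1},
  {"dp":[-0.04,0,0],"turn":[0,0,0],"grip":-1},
  {"dp":[-0.04,0,0],"turn":[0,0,0],"grip":-1},
  {"dp":[-0.02,0,0],"turn":[0,0,0],"grip":-1},
  {"dp":[0,0,0],"turn":[0,0,0],"grip":-1},
  {"dp":[0,0,0],"turn":[0,0,0],"grip":-1},
])

```text
clock: 9.4
position: [0.4771, -0.171, 0.3936]
ee_rot: [-0.099, -0.7, -0.098, 0.7]
contact_force: [-0.7, -0.3, 0.0]
width: -0.0001
```

```bash
python3 d.py 0.4775 -0.171 0.4; python3 - <<'E'
from rig import manip
import cv2,numpy as np
f=lambda im:cv2.cvtColor(im,cv2.COLOR_RGB2BGR)
s=f(manip.get_image('side'));cv2.imwrite('pics/side5.png',s)
a=cv2.imread('pics/side0.png')[180:300,220:380];b=s[180:300,220:380]
cv2.imwrite('pics/cmp5.png',cv2.resize(np.vstack([a,b]),None,fx=2.5,fy=2.5,interpolation=cv2.INTER_CUBIC))
E
```

```text
t 9.4 p [ 0.4771 -0.171   0.3936] w -7.048816303757551e-05 F [-0.7311 -0.2801  0.0003] q [-0.4812  0.18    1.6637 -0.0008  1.2976  0.8101]
[[-0.      0.2761 -0.9611]
 [-0.0008 -0.9611 -0.2761]
 [-1.      0.0008  0.0003]]
d tool [-0.0064  0.0001 -0.0004] turn to vertical [ 0.      0.0155 -0.0459]
```

View pics/cmp5.png

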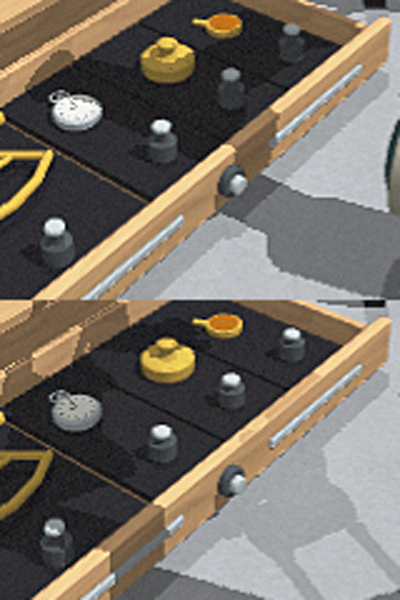

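View pics/side5.png

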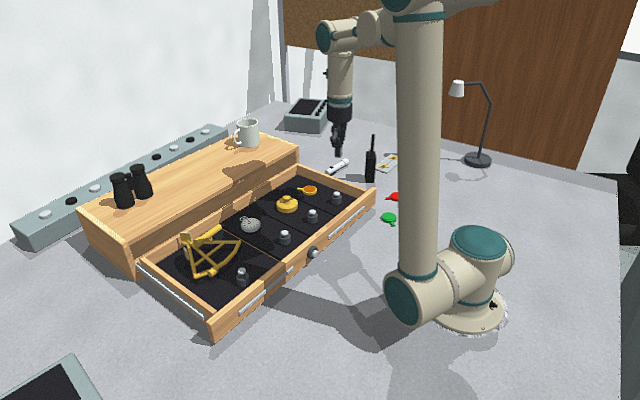

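The three heads sit lower than before. The sextant key, release button and all instruments look unchanged, and the arm is clear with no force reading. I'm handing it in.

```bash
python3 -c "
from rig import manip
print(manip.sign_off())"
```

```text
the job is handed in; nothing more can be done
None
```

I pressed the stopwatch, chart weight and filter check keys in that order with the closed fingertips, and handed the job in at about 9.5 s of the 42 s allowed.

- **Presses:** Each key resisted with about 2.2–2.5 N on the way down. The force then rose to 6.4, 5.6 and 6.3 N in turn as the stem met its stop, well under the 20 N limit.
- **Last checks:** In the final side view, compared by eye with the first, the three pressed heads sit lower. The sextant's key, the release button and the instruments look unchanged. I saw no sign that the torch, rule or radio had moved, but I did not measure them. The arm ended raised, with the force reading near zero.
- **Disagreements:** The camera views differed by up to about 4 mm sideways on the three keys pressed, up to 6 mm on the sextant's key, which was only located. Heights from the wrist view were off by up to 9 mm. I took rough averages sideways and found the press heights by touch; none of the presses missed. The joint values themselves could not be read, and the sign-off gave no verdict.

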